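Serve the long roll with tongs

ROBOT

A 6-joint arm with a two-finger parallel gripper is mounted at the origin on a cart in front of the work surface, level with it; the furniture and walls round the work are solid. World frame = base frame: x ahead of the robot, y to its left, z up, the work surface at z = 0. Lengths are in m, angles in rad, forces in N, time in s.
With the tool pointing down it reaches from about 0.3 to 1 m from the base axis. Payload 5.1 kg.
Tool frame: the origin (TCP) lies midway between the tips of the shut fingers; the grasp point (between the pads) lies behind it (tcp_to_grasp is the z of the grasp point in the tool frame, in m); z points along the fingers, y is the line along which they close (so a half turn about z gives the same grasp; the last joint's range is limited). The gripper opens to 95 mm and grips with 3 to 60 N. Pads are 20 mm wide; open, the fingers measure 119 mm over their backs; the gripper's body (75 mm by 180 mm) begins 59 mm behind the grasp point.
Start: joints at [-1.283, 0.124, 1.65, -0, 1.367, -0.083], TCP at [0.236, -0.606, 0.215] pointing down, gripper open.
Joint ranges: [-2.61, 2.61], [-1.02, 2.33], [0.03, 2.71], [-1.35, 4.49], [0.32, 2.68], [-2.91, 2.91]. Speed limits (rad/s): [2.57, 2.57, 3.14, 3.14, 3.14, 3.14].

INTERFACE

Orientations are given as [roll, pitch, yaw] about the fixed x, y, z axes, in that order (R = Rz(yaw) Ry(pitch) Rx(roll)).
In Python, from workcell import * gives the robot as it stands.
- The arm moves only by the tool drive_tool, never from a script. Its argument "deltas" is a list of rows, each a list of 3 entries, a list of its own where there are three numbers: the turn, a rotation vector about the tool's x, y, z in degrees, then the shift along the tool's x, y, z in m, then the finger opening in m, from 0 to 0.0951. In form: [[[wx, wy, wz], [dx, dy, dz], grip], ...]. A call has 1 to 10 rows; each row is the pose to reach, as a shift and turn from the pose commanded when the call began, along the tool's axes at that moment; what a row does not reach only later rows make up. A row lasts 1/10 s, in which the tool goes at most 50 mm and 8.59 degrees, less where a joint would pass 70% of its speed; a pose out of reach is approached as far as the arm can. A call with a gripper value outside its range is refused whole. The fingers move at their own pace and stop on an object; the grip force is fixed at half the most. Time passes only in rows, so rows that repeat a pose let the fingers close. It gives the time, the measured TCP pose, the force, the opening and the grip force at its end, in the units of the state.
- get_state(): the state, without advancing time (a new reading comes with each control period).
- camera(name): name is "scene" or "top"; returns (picture, depth): 420x560x3 uint8, red, green, blue; 420x560 float32, m along the optical axis (not along the pixel's ray), 0 where there is no reading.
- camera_info(name): a dict with "camera_matrix" (3x3 intrinsics, pixels), "view" (4x4, takes a point from world to camera coordinates). Camera axes: x right, y down, z forward; pixel columns grow to the right and rows downward; lengths in m; the calibration is good to about 2 mm. A picture is of the moment at which its call begins. camera_info takes no time and is no camera call.
- finish_job(): hands the job in; it is judged then, once.
Trained networks look in the newest picture that a camera, given by its name, has taken for a name from the list of things; names that differ only in an ending like _2 or _b are one class to them, and where a whole thing is asked for, a point or a joint stands for the part that bears it (a point fixed in the world has none). Each returns a list of dicts, best first, with "score" (0 to 1); they miss things now and then, are a little off and sometimes report something else, mostly with a low value. They report only what shows in the picture. A call takes as long as a camera call.
- regions_of(label, camera): "region" (420x560 bool, what is visible of it) and "centre" ([column, row] in pixels, amid what is visible of it).
- spot_point(label, camera): "centre" ([column, row] in pixels: a listed point, or the origin of a listed thing).
The state is a dict: "t": time; "joints": joint angles; "qd": joint speeds; "joint_efforts": joint torques, N m; "position": TCP position; "tool_rot": TCP orientation; "force": force on the tool from outside, world axes, zero at the start; "ft_torque": the same for the moment, N m; "grip_width": finger opening in m; "grasp_force": force on a finger pad.
Only numpy, scipy, OpenCV 4.12 (cv2) and the standard library are available. Lean on these libraries where they do the work, as an engineer would, in place of code of your own. Each camera call takes 0.05 s, during which the arm holds its last target. There are 200 camera calls.

TASK

The long roll on the cooling rack is done: pick up the kitchen tongs from the worktop, close them on the long roll across its middle, lift it off the rack without crushing it and hold it up about 10 cm above the middle of the plate, where I will take it from the tongs. Finish while still holding the tongs closed on the roll; only the tongs touch the roll, and the plate and the other two pieces of baking stay where they are.

Things in the scene. Friction and masses are not known exactly. Their poses are not given: they have to be found in the camera images.
- tongs: Sprung steel kitchen tongs, 210 mm long, 24 mm high, 0.12 kg, lying on their side on the worktop: the two arms stand on edge side by side and open in the horizontal plane. Origin: underside, on the middle line, midway between the handles (near the balance point); +x runs along the middle line to the tips, z up. Pivot pin and pull ring 85 mm behind the origin; the tips end 115 mm ahead of it.
- tongs_handles (a point): Where to take the tongs, from above, across both handles (closing along the tongs' y): 12 mm straight above their origin. The straight handles reach 30 mm either way along x; over the outside they measure 57 mm sprung open, 43 mm with the tips 42 mm apart, 25 mm shut. The spring pushes each handle out with 4 N (open) to 8 N (tips at 42 mm): a gripper closed to 54 mm or less holds them.
- tongs_left (a joint): Closing angle of the left arm (rad): 0 = sprung open (73 mm clear between the tips), 0.085 = tips 42 mm apart and parallel, 0.195 = shut. The right arm moves alike. Each mm less over the handles takes 2.15 mm from the gap at the tips; each newton at the handles beyond the spring's gives 0.46 N at the tips.
- tongs_tips (a point): The middle of the space between the two tips, 98 mm ahead of the tongs' origin along their +x and 12 mm above their underside. Each tip is a flat blade 36 mm long (18 mm either way of this point along x), 24 mm high and 4 mm thick.
- long_roll: The long bread roll, a straight finger roll with three slashes, 96 mm long, 42 mm wide, 36 mm high, about 0.06 kg; its sides are upright between 5 and 27 mm above its underside. Origin: centre of its underside; its length runs along its x, z up. It is crushed if the tongs press it with much more than 35 N a side (about 80 N at the handles).
- round_roll: A round bun, 66 mm across and 46 mm high, on the same rack; stays there. Origin: centre of its underside.
- croissant: A croissant, about 90 mm long and 40 mm high, on the same rack; stays there. Origin: underside, near its middle.
- rack: Wire cooling rack, fixed on the worktop, 170 mm (its x) by 290 mm (its y), top 22 mm above the worktop. The three pieces lie on it in a row along y, 95 mm apart, in any order. Origin: centre of its underside.
- plate: White dinner plate, 190 mm across, 18 mm high. Origin: centre of its underside.

How it is judged:
By the outcome, as a careful person would: the job done as asked, in the order asked, and still so for the second after the job is handed in, while the arm keeps its last pose, push and grip.
It also fails if it takes over 42 s, if anything falls off the work surface, if the arm or the gripper's body presses on something with over 40 N, if the wrist force passes 120 N, or if a joint passes its speed limit or range.

## Working session

There is one attempt and no reset: what is moved stays moved. The work goes in short steps, Python scripts to look and compute and a tool call to move; the robot and the scene stay as the last step left them, time stands still between calls to the robot, and variables do not carry over. Pictures are saved under pics/ and viewed, at most 10 in all, crops included, and the job is handed in when it is done.

Besides the shell and the picture viewer there is one more tool, called as a command line: name --argument value ..., lists and objects as JSON in quotes. drive_tool: Moves the arm, as the interface text tells. Its arguments: {"type":"object","properties":{"deltas":{"type":"array"}},"required":["deltas"]}

```bash
mkdir -p pics; cat > h.py <<'E'
from workcell import *
import numpy as np, cv2
def deproj(cam,uv,d):
    i=camera_info(cam);K=np.array(i["camera_matrix"]);V=np.array(i["view"])
    uv=np.atleast_2d(uv).astype(float);d=np.broadcast_to(d,len(uv))
    p=np.c_[(uv[:,0]-K[0,2])/K[0,0]*d,(uv[:,1]-K[1,2])/K[1,1]*d,d]
    return (p-V[:3,3])@V[:3,:3]
def onplane(cam,uv,z):
    a=deproj(cam,uv,1.0);b=deproj(cam,uv,2.0)
    return a+(b-a)*((z-a[:,2:])/(b[:,2:]-a[:,2:]))
E
python3 - <<'E'
from h import *
s=get_state();print({k:np.round(v,3) for k,v in s.items()})
import workcell;print([n for n in dir(workcell) if not n.startswith('__')][:40])
for c in["top","scene"]:
    p,d=camera(c);cv2.imwrite(f"pics/{c}0.png",p[:,:,::-1])
    for l in["tongs","long_roll","round_roll","croissant","rack","plate"]:
        for r in regions_of(l,c)[:2]:
            m=r["region"]&(d>0);vu=np.argwhere(m);P=deproj(c,vu[:,::-1],d[m])
            md=np.median(P,0);h=np.percentile(P[:,2],95)
            rc=cv2.minAreaRect(P[:,:2].astype(np.float32)*1000)
            print(c,l,round(r["score"],2),np.round(r["centre"]),np.round(md,3),"z95",round(h,3),"rect",np.round(rc[0]),np.round(rc[1]),round(rc[2]))
for l,z in[("tongs",0),("tongs_handles",.012),("tongs_tips",.012),("long_roll",.022),("plate",0)]:
    for c in["top"]:
        for r in spot_point(l,c)[:2]: print(c,l,round(r["score"],2),np.round(r["centre"]),np.round(onplane(c,r["centre"],z),3))
E
```

```text
{'t': np.float64(0.0), 'joints': array([-1.283,  0.125,  1.652, -0.   ,  1.367, -0.083]), 'qd': array([ 0.002,  0.001,  0.001, -0.   ,  0.001, -0.001]), 'joint_efforts': array([ -0.   , -41.761, -35.993,   0.077,   0.049,  -0.   ]), 'position': array([ 0.235, -0.605,  0.213]), 'tool_rot': array([-3.14 , -0.   ,  0.371]), 'force': array([ 0.427,  0.064, -0.63 ]), 'ft_torque': array([ 0.036, -0.006, -0.026]), 'grasp_force': np.float64(0.0), 'grip_width': np.float64(0.095)}
['PlanningError', 'camera', 'camera_info', 'finish_job', 'get_state', 'regions_of', 'spot_point', 'tcp_to_grasp']
top tongs 0.69 [159. 224.] [0.42  0.332 0.019] z95 0.026 rect [423. 353.] [214.  91.] 12
top long_roll 0.97 [266. 194.] [0.504 0.039 0.055] z95 0.06 rect [511.  39.] [ 45. 104.] 80
top round_roll 0.92 [306. 187.] [ 0.519 -0.057  0.061] z95 0.068 rect [523. -59.] [63. 65.] 14
top croissant 0.86 [232. 197.] [0.486 0.125 0.052] z95 0.061 rect [488. 127.] [49. 82.] 11
top rack 0.8 [255. 205.] [0.504 0.055 0.022] z95 0.025 rect [512.  37.] [170. 293.] 4
top plate 0.95 [394. 206.] [ 0.477 -0.294  0.011] z95 0.0
[... 459 characters left out ...]
 0.044] z95 0.059 rect [501. 112.] [ 64. 129.] 31
scene rack 0.6 [267. 213.] [0.49  0.046 0.017] z95 0.022 rect [519.  26.] [194. 326.] 4
scene rack 0.17 [217. 286.] [0.42  0.349 0.012] z95 0.024 rect [428. 350.] [216.  85.] 15
scene plate 0.8 [329. 160.] [ 0.479 -0.301  0.008] z95 0.017 rect [ 480. -303.] [184. 225.] 28
top tongs 0.81 [155. 225.] [[0.42  0.339 0.   ]]
top tongs_handles 0.84 [148. 225.] [[0.419 0.355 0.012]]
top tongs_handles 0.5 [304. 190.] [[ 0.523 -0.056  0.012]]
top tongs_tips 0.94 [147. 190.] [[0.512 0.363 0.012]]
top tongs_tips 0.23 [268. 195.] [[0.505 0.04  0.012]]
top long_roll 0.72 [268. 195.] [[0.503 0.04  0.022]]
top plate 0.73 [393. 208.] [[ 0.48  -0.298  0.   ]]
```

```bash
python3 - <<'E'
import cv2,numpy as np
p=cv2.imread("pics/top0.png");a=cv2.resize(p[140:270,110:460],(800,297),interpolation=cv2.INTER_CUBIC)
s=cv2.imread("pics/scene0.png");b=cv2.resize(s[130:340,120:400],(400,300),interpolation=cv2.INTER_CUBIC)
t=cv2.resize(p[175:260,115:205],(318,300),interpolation=cv2.INTER_CUBIC)
o=np.zeros((600,800,3),np.uint8);o[:297]=a;o[300:,:400]=b;o[300:,420:738]=t
cv2.imwrite("pics/v0.png",o)
E
python3 -c "
from h import *
print(tcp_to_grasp)
c=camera('top')
p,d=c
vu=np.argwhere(d>0);P=deproj('top',vu[:,::-1],d[d>0])
m=(P[:,2]>.008)&(P[:,2]<.05)&(P[:,1]>.26)&(P[:,1]<.46)&(P[:,0]>.25)&(P[:,0]<.6)
print(m.sum());Q=P[m];c,u=np.linalg.eigh(np.cov(Q[:,:2].T));print(Q.mean(0),np.degrees(np.arctan2(*u[::-1,1])))
rc=cv2.minAreaRect((Q[:,:2]*1000).astype(np.float32));print(rc)
m=(P[:,2]>.042)&(P[:,1]>-.02)&(P[:,1]<.08)&(P[:,0]>.42)&(P[:,0]<.6)
print(cv2.minAreaRect((P[m][:,:2]*1000).astype(np.float32)))
"
```

```text
-0.0188
616
[0.40590717 0.35459685 0.02214186] 162.96676823211402
((421.40802001953125, 362.5914306640625), (136.4797821044922, 369.17999267578125), 78.75123596191406)
((530.9675903320312, 29.996034622192383), (138.0533447265625, 99.99241638183594), 0.005621533375233412)
```

View pics/v0.png

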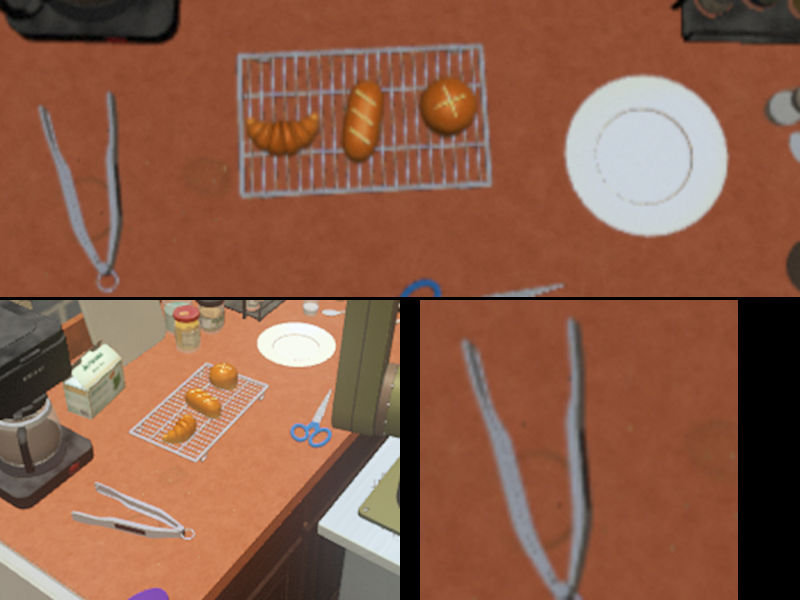

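The top view shows the tongs at the left (ring near crop (107,268), tips at (42,108) and (110,95)). The croissant, long roll (363,120) and bun sit on the rack, with the plate at (647,155). The roll's length lies about -10° from world x.

```bash
cat >> h.py <<'E'
from scipy.spatial.transform import Rotation as Ro
def delta(pos,yaw,frm=None):
    s=get_state();p,r=(s["position"],s["tool_rot"]) if frm is None else frm
    R=Ro.from_euler("xyz",r);T=Ro.from_euler("xyz",[np.pi,0,yaw])
    d=R.inv().apply(np.array(pos)-p);w=np.degrees((R.inv()*T).as_rotvec())
    print("turn",np.round(w,1),"shift",np.round(d,4),"rows",int(np.ceil(max(np.linalg.norm(d)/.05,np.linalg.norm(w)/8.59))))
def axisfit(cam,lab,zmin,zmax):
    p,d=camera(cam);r=regions_of(lab,cam)[0];m=r["region"]&(d>0)
    P=deproj(cam,np.argwhere(m)[:,::-1],d[m]);P=P[(P[:,2]>zmin)&(P[:,2]<zmax)]
    return P,r
E
python3 - <<'E'
from h import *
px=lambda x,y:(110+x/2.286,140+y/2.286)
for n,a in dict(tipL=(42,108),tipR=(110,95),pivot=(107,268)).items(): print(n,np.round(onplane("top",px(*a),.022),3))
P,r=axisfit("top","tongs",.005,.035)
rc=cv2.minAreaRect((P[:,:2]*1000).astype(np.float32));print(rc)
np.save("t.npy",P)
for yaw in np.radians([4,6,8,10,12]):
    a=P[:,:2]@[np.cos(yaw),np.sin(yaw)];b=P[:,:2]@[-np.sin(yaw),np.cos(yaw)]
    # symmetric mid line at stations from the tips
    out=[]
    for k in range(20,150,20):
        q=b[(a<a.max()-k)&(a>a.max()-k-20)];out.append((q.max()+q.min())/2)
    print(np.degrees(yaw),a.min(),a.max(),np.round(out,3))
P,r=axisfit("top","long_roll",.045,.07);rc=cv2.minAreaRect((P[:,:2]*1000).astype(np.float32));print(rc)
delta([.42,.35,.2],.2)
E
```

```text
tipL [[0.517 0.409 0.022]]
tipR [[0.534 0.332 0.022]]
pivot [[0.335 0.322 0.022]]
((425.56781005859375, 353.567138671875), (203.11517333984375, 83.58370971679688), 10.746284484863281)Traceback (most recent call last):
  File "<stdin>", line 12, in <module>
    return umr_maximum(a, axis, None, out, keepdims, initial, where)
ValueError: zero-size array to reduction operation maximum which has no identity
```

```bash
python3 - <<'E'
from h import *
delta([.417,.342,.2],.23)
P,r=axisfit("top","long_roll",.045,.07);rc=cv2.minAreaRect((P[:,:2]*1000).astype(np.float32));print(rc,np.median(P,0))
E
```

```text
turn [ 0.  -0.   8.1] shift [ 0.5126 -0.8177  0.0146] rows 20
((506.2824401855469, 38.4888801574707), (40.49140548706055, 88.50979614257812), 81.8431625366211) [0.5041631  0.03868479 0.05528134]
```

drive_tool --deltas '[[[0,0,8],[0.51,-0.815,0.015],0.095],[[0,0,8],[0.51,-0.815,0.015],0.095],[[0,0,8],[0.51,-0.815,0.015],0.095],[[0,0,8],[0.51,-0.815,0.015],0.095],[[0,0,8],[0.51,-0.815,0.015],0.095],[[0,0,8],[0.51,-0.815,0.015],0.095],[[0,0,8],[0.51,-0.815,0.015],0.095],[[0,0,8],[0.51,-0.815,0.015],0.095],[[0,0,8],[0.51,-0.815,0.015],0.095],[[0,0,8],[0.51,-0.815,0.015],0.095]]'

```text
t: 2.2
position: [0.329, -0.113, 0.2072]
tool_rot: [3.141, -0.002, 0.23]
force: [0.3, 0.8, 0.4]
grip_width: 0.0955
grasp_force: 0.0
```

```bash
python3 -c "
from h import *
delta([.417,.342,.14],.23);print(get_state()['joints'])"
```

```text
turn [ 0.1 -0.1 -0. ] shift [ 0.1893 -0.423   0.067 ] rows 10
[-4.85714474e-01 -6.24816213e-01  2.27484465e+00  1.98650876e-04
  1.48974032e+00  8.55107193e-01]
```

drive_tool --deltas '[[[0,0,0],[0.19,-0.423,0.067],0.095],[[0,0,0],[0.19,-0.423,0.067],0.095],[[0,0,0],[0.19,-0.423,0.067],0.095],[[0,0,0],[0.19,-0.423,0.067],0.095],[[0,0,0],[0.19,-0.423,0.067],0.095],[[0,0,0],[0.19,-0.423,0.067],0.095],[[0,0,0],[0.19,-0.423,0.067],0.095],[[0,0,0],[0.19,-0.423,0.067],0.095],[[0,0,0],[0.19,-0.423,0.067],0.095],[[0,0,0],[0.19,-0.423,0.067],0.095]]'

```text
t: 3.2
position: [0.4169, 0.3441, 0.1391]
tool_rot: [-3.141, 0.001, 0.234]
force: [0.2, -0.5, -0.1]
grip_width: 0.095
grasp_force: 0.0
```

```bash
python3 - <<'E'
from h import *
print(get_state()['joints'])
delta([.417,.342,.005],.23)
for c in ("top","scene"):
    p,d=camera(c)
    cv2.imwrite(f"pics/{c}1.png",p[:,:,::-1])
a=cv2.imread("pics/top1.png")[150:280,100:240];b=cv2.imread("pics/scene1.png")[180:350,120:320]
cv2.imwrite("pics/v1.png",np.hstack([cv2.resize(a,(400,371)),cv2.resize(b,(400,371))]))
E
```

```text
[ 5.90298594e-01 -5.79993936e-02  1.96734958e+00  7.36285601e-04
  1.23263451e+00  1.92636767e+00]
turn [-0.   0.   0.3] shift [-0.0003  0.0021  0.1341] rows 3
```

View pics/v1.png

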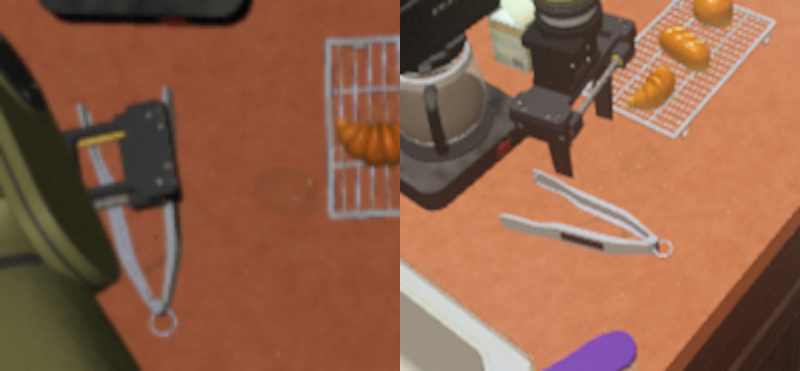

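The gripper hangs over the tongs, which are undisturbed. The left handle's dark grip pad is at crop (580,238) and the ring at (662,248). I'll check the origin against that pad.

```bash
python3 - <<'E'
from h import *
q=onplane("scene",(210,289),.012)[0];g=onplane("scene",(251,293.6),.012)[0];print(q,g)
y=.23;print("origin est",q[:2]-.0285*np.array([-np.sin(y),np.cos(y)]))
E
```

```text
[0.41298406 0.37521693 0.012     ] [0.31783714 0.32614966 0.012     ]
origin est [0.41948142 0.34746744]
```

drive_tool --deltas '[[[0,0,0],[0,0,0.05],0.095],[[0,0,0],[0,0,0.09],0.095],[[0,0,0],[0,0,0.115],0.095],[[0,0,0],[0,0,0.128],0.095],[[0,0,0],[0,0,0.134],0.095],[[0,0,0],[0,0,0.134],0.095]]'

```text
t: 3.9
position: [0.4176, 0.3403, 0.0064]
tool_rot: [-3.141, -0.0, 0.231]
force: [1.0, -0.1, 0.2]
grip_width: 0.0951
grasp_force: 0.0
```

drive_tool --deltas '[[[0,0,0],[0,0,0],0.05],[[0,0,0],[0,0,0],0.05],[[0,0,0],[0,0,0],0.05],[[0,0,0],[0,0,0],0.05],[[0,0,0],[0,0,0],0.05],[[0,0,0],[0,0,0],0.05],[[0,0,0],[0,0,0],0.05],[[0,0,0],[0,0,0],0.05],[[0,0,0],[0,0,0],0.05]]'

```text
t: 4.8
position: [0.4176, 0.3409, 0.0064]
tool_rot: [-3.141, -0.001, 0.231]
force: [-0.3, 1.4, 3.8]
grip_width: 0.0503
grasp_force: 6.4
```

drive_tool --deltas '[[[0,0,0],[0,0,-0.01],0.05],[[0,0,0],[0,0,-0.03],0.05],[[0,0,0],[0,0,-0.06],0.05],[[0,0,0],[0,0,-0.09],0.05],[[0,0,0],[0,0,-0.11],0.05],[[0,0,0],[0,0,-0.12],0.05],[[0,0,0],[0,0,-0.12],0.05]]'

```text
t: 5.5
position: [0.4176, 0.3408, 0.1272]
tool_rot: [-3.141, -0.002, 0.231]
force: [-0.5, 0.4, -0.6]
grip_width: 0.0498
grasp_force: 5.5
```

```bash
python3 - <<'E'
from h import *
for c in ("top","scene"):
    p,d=camera(c)
    cv2.imwrite(f"pics/{c}2.png",p[:,:,::-1])
a=cv2.imread("pics/top2.png")[150:280,100:240];b=cv2.imread("pics/scene2.png")[180:350,120:320]
cv2.imwrite("pics/v2.png",np.hstack([cv2.resize(a,(400,371)),cv2.resize(b,(400,371))]))
y=np.radians(-8.5)
c=np.array([.506,.0385])-.098*np.array([np.cos(y),np.sin(y)]);print(c)
delta([*c,.13],y)
E
```

```text
[0.40907645 0.05298532]
turn [ 0.1  0.1 21.7] shift [-0.0728  0.2777 -0.0051] rows 6
```

View pics/v2.png

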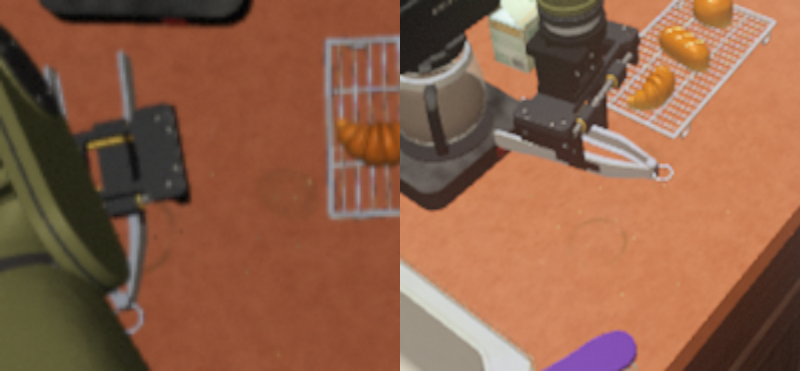

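The tongs are held level, lifted off the worktop with the ring at crop (662,172) in the scene view. Next I carry them over towards the roll, aligned with it.

drive_tool --deltas '[[[0,0,1],[-0.003,0.013,0],0.05],[[0,0,3],[-0.011,0.04,0],0.05],[[0,0,6],[-0.02,0.077,0],0.05],[[0,0,9],[-0.03,0.115,0],0.05],[[0,0,12],[-0.04,0.152,0],0.05],[[0,0,15],[-0.05,0.19,0],0.05],[[0,0,18],[-0.06,0.228,0],0.05],[[0,0,20],[-0.068,0.258,0],0.05],[[0,0,21.7],[-0.073,0.278,0],0.05],[[0,0,21.7],[-0.073,0.278,0],0.05]]'

```text
t: 6.6
position: [0.4085, 0.0509, 0.1244]
tool_rot: [3.141, 0.002, -0.152]
force: [-0.1, 0.3, -1.0]
grip_width: 0.05
grasp_force: 5.5
```

```bash
python3 - <<'E'
from h import *
for c in ("top","scene"):
    p,d=camera(c)
    cv2.imwrite(f"pics/{c}3.png",p[:,:,::-1])
    for l in("tongs_tips","tongs_handles"):
        r=spot_point(l,c)
        for x in r[:2]: print(c,l,round(x["score"],2),np.round(x["centre"]),np.round(onplane(c,x["centre"],.133),3))
    np.save(f"d3{c}.npy",d)
a=cv2.imread("pics/top3.png")[140:270,200:340];b=cv2.imread("pics/scene3.png")[130:300,170:370]
cv2.imwrite("pics/v3.png",np.hstack([cv2.resize(a,(400,371)),cv2.resize(b,(400,371))]))
E
```

```text
top tongs_handles 0.52 [262. 225.] [[0.409 0.05  0.133]]
scene tongs_tips 0.84 [261. 174.] [[0.508 0.031 0.133]]
scene tongs_handles 0.95 [283. 191.] [[0.408 0.061 0.133]]
```

View pics/v3.png

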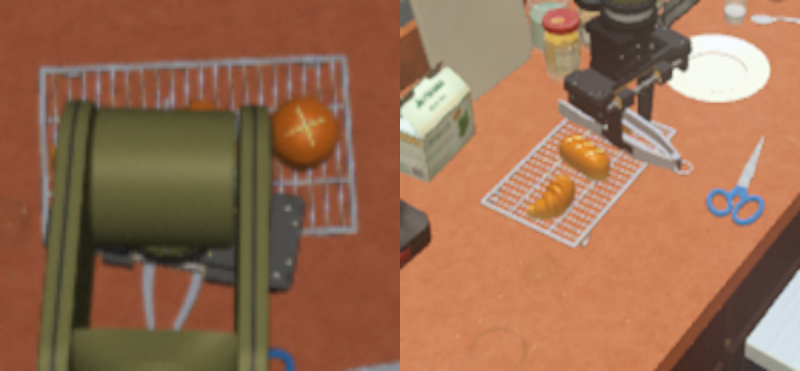

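The tongs hover above the roll. The roll shows at scene crop (585,157), and the tips hover up and right of it because of parallax. I'll measure the tongs' axis from the scene depth.

```bash
python3 - <<'E'
from h import *
for c in("scene","top"):
    p,d=camera(c)
    for r in regions_of("tongs",c)[:2]:
        m=r["region"]&(d>0);P=deproj(c,np.argwhere(m)[:,::-1],d[m])
        P=P[(P[:,2]>.105)&(P[:,2]<.16)]
        print(c,round(r["score"],2),len(P))
        if len(P)<20: continue
        y=-.15
        a=(P[:,:2]-[.409,.052])@[np.cos(y),np.sin(y)];b=(P[:,:2]-[.409,.052])@[-np.sin(y),np.cos(y)]
        for k in np.arange(-.12,.14,.02):
            s=(a>=k)&(a<k+.02)
            if s.sum()>2: print(round(k+.01,2),s.sum(),"y",np.round(np.percentile(b[s],[2,20,50,80,98])*1000),"z",np.round(np.percentile(P[s,2],[2,98])*1000))
E
```

```text
scene 0.76 551
-0.09 55 y [-2.  3.  7. 10. 14.] z [121. 143.]
-0.07 65 y [-14.  -9.  14.  17.  20.] z [118. 142.]
-0.05 77 y [-19. -16.  18.  23.  25.] z [118. 144.]
-0.03 84 y [-22. -20.  22.  26.  28.] z [118. 143.]
-0.01 55 y [-24. -22. -19.  24.  26.] z [117. 143.]
0.01 47 y [-25. -23. -20. -16.  27.] z [118. 144.]
0.03 60 y [-24. -22.  25.  28.  30.] z [116. 142.]
0.05 35 y [10. 28. 29. 32. 34.] z [120. 141.]
0.07 31 y [30. 32. 32. 34. 35.] z [120. 143.]
0.09 29 y [30. 31. 33. 35. 37.] z [119. 140.]
0.11 12 y [31. 32. 32. 34. 36.] z [121. 139.]
top 0.71 150
-0.07 19 y [-13. -10.  11.  13.  15.] z [121. 145.]
-0.05 58 y [-19. -15.   1.  17.  21.] z [122. 145.]
-0.03 62 y [-22. -19. -15.  21.  24.] z [121. 146.]
0.11 11 y [-29. -29.  30.  32.  33.] z [134. 145.]
```

drive_tool --deltas '[[[0,0,0],[0,0,0.012],0.05],[[0,0,0],[0,0,0.03],0.05],[[0,0,0],[0,0,0.05],0.05],[[0,0,0],[0,0,0.065],0.05],[[0,0,0],[0,0,0.078],0.05],[[0,0,0],[0,0,0.086],0.05],[[0,0,0],[0,0,0.091],0.05],[[0,0,0],[0,0,0.091],0.05]]'

```text
t: 7.9
position: [0.4095, 0.0532, 0.0343]
tool_rot: [3.141, 0.001, -0.148]
force: [0.0, -0.3, -1.0]
grip_width: 0.0501
grasp_force: 5.5
```

```bash
python3 - <<'E'
from h import *
p,d=camera("scene");cv2.imwrite("pics/v4.png",cv2.resize(p[130:260,200:340,::-1],(700,600)[::1],interpolation=cv2.INTER_CUBIC))
s=get_state();print(s["position"],s["force"],s["grip_width"])
r=regions_of("tongs","scene")[0];m=r["region"]&(d>0);P=deproj("scene",np.argwhere(m)[:,::-1],d[m])
y=-.15;o=s["position"][:2];a=(P[:,:2]-o)@[np.cos(y),np.sin(y)];b=(P[:,:2]-o)@[-np.sin(y),np.cos(y)]
for k in (-.06,-.04,.04,.06,.08,.1):
    q=(a>=k)&(a<k+.02)
    if q.sum()>2: print(k+.01,np.round(np.percentile(b[q],[5,50,95])*1000),np.round(np.percentile(P[q,2],[2,98])*1000))
E
```

```text
[0.40996586 0.0532424  0.03495802] [ 0.46801362  0.59189583 -1.31292619] 0.05008482243657085
-0.049999999999999996 [-20.  16.  23.] [ 0. 52.]
-0.03 [-37. -15.  25.] [-5. 52.]
0.05 [26. 28. 31.] [30. 48.]
0.06999999999999999 [27. 30. 32.] [29. 49.]
0.09 [28. 31. 33.] [28. 50.]
0.11 [29. 31. 33.] [30. 49.]
```

View pics/v4.png

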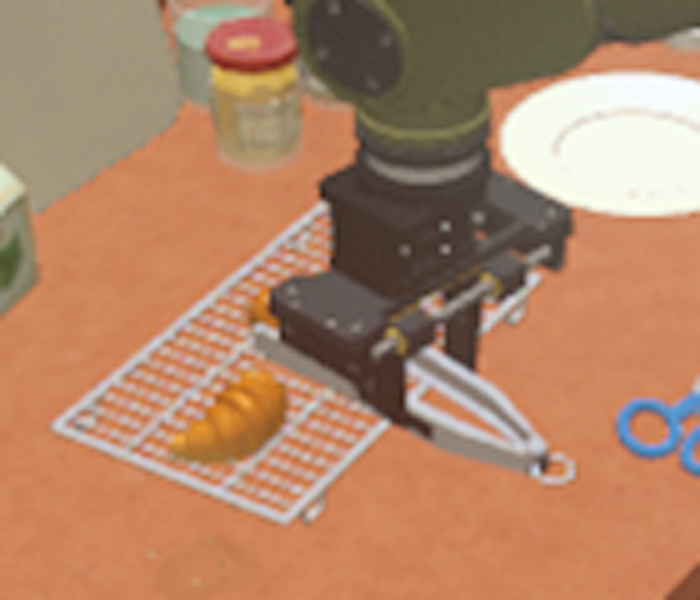

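The tips straddle the roll, whose far end shows at (262,305), and they are clear of the croissant. I'll lower 2 mm and close.

drive_tool --deltas '[[[0,0,0],[0,0,0.002],0.05],[[0,0,0],[0,0,0.002],0.047],[[0,0,0],[0,0,0.002],0.044],[[0,0,0],[0,0,0.002],0.042],[[0,0,0],[0,0,0.002],0.04],[[0,0,0],[0,0,0.002],0.038],[[0,0,0],[0,0,0.002],0.036],[[0,0,0],[0,0,0.002],0.036],[[0,0,0],[0,0,0.002],0.036]]'

```text
t: 8.9
position: [0.41, 0.0532, 0.033]
tool_rot: [-3.142, -0.0, -0.148]
force: [-0.3, -0.4, 1.0]
grip_width: 0.0429
grasp_force: 30.0
```

drive_tool --deltas '[[[0,0,0],[0,0,-0.006],0.036],[[0,0,0],[0,0,-0.02],0.036],[[0,0,0],[0,0,-0.04],0.036],[[0,0,0],[0,0,-0.065],0.036],[[0,0,0],[0,0,-0.09],0.036],[[0,0,0],[0,0,-0.11],0.036],[[0,0,0],[0,0,-0.12],0.036],[[0,0,0],[0,0,-0.12],0.036]]'

```text
t: 9.7
position: [0.4106, 0.0532, 0.1544]
tool_rot: [-3.141, -0.003, -0.148]
force: [0.6, 1.1, -2.4]
grip_width: 0.0424
grasp_force: 30.0
```

```bash
python3 - <<'E'
from h import *
p,d=camera("scene");cv2.imwrite("pics/v5.png",cv2.resize(p[100:260,200:370,::-1],(637,600),interpolation=cv2.INTER_CUBIC))
y=-.45  # tongs yaw over the plate
c=np.array([.478,-.295])-.098*np.array([np.cos(y),np.sin(y)]);print(c);delta([*c,.155],y);print(get_state()["joints"])
p,d=camera("top")
for l in("plate","round_roll","croissant"):
  for r in regions_of(l,"top")[:1]:
    m=r["region"]&(d>0);P=deproj("top",np.argwhere(m)[:,::-1],d[m]);print(l,np.median(P,0),cv2.minAreaRect((P[:,:2]*1000).astype(np.float32)))
E
```

```text
[ 0.38975618 -0.25237338]
turn [-0.  -0.  17.3] shift [ 0.0251  0.3052 -0.0021] rows 7
[-9.70597437e-04 -3.91841421e-01  2.21866211e+00 -2.58636133e-05
  1.31442425e+00  1.71743202e+00]
plate [ 0.47778816 -0.29488477  0.01112123] ((480.1181335449219, -293.7372131347656), (189.7172393798828, 192.86575317382812), 35.616153717041016)
round_roll [ 0.51881836 -0.05715618  0.06155541] ((487.4267272949219, -51.30985641479492), (66.3698959350586, 149.30567932128906), 76.95510864257812)
```

View pics/v5.png

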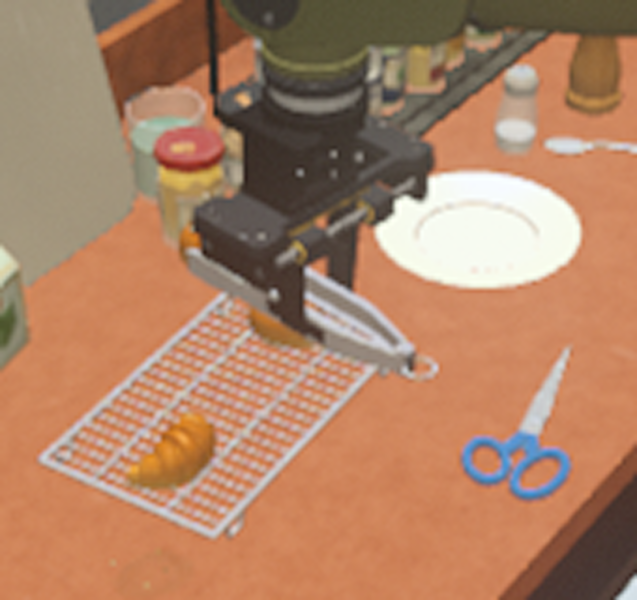

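The roll hangs in the tongs, its end at (190,238). The bun (270,325) and the croissant (172,452) are still on the rack. Next I carry the roll to the plate.

drive_tool --deltas '[[[0,0,1],[0.001,0.014,0],0.036],[[0,0,3],[0.003,0.045,0],0.036],[[0,0,5],[0.007,0.085,0],0.036],[[0,0,8],[0.011,0.13,0],0.036],[[0,0,10],[0.015,0.175,0],0.036],[[0,0,13],[0.019,0.22,0.005],0.036],[[0,0,15],[0.022,0.26,0.015],0.036],[[0,0,16.5],[0.024,0.29,0.025],0.036],[[0,0,17.3],[0.025,0.304,0.03],0.036],[[0,0,17.3],[0.025,0.304,0.031],0.036]]'

```text
t: 10.95
position: [0.3888, -0.2517, 0.1203]
tool_rot: [-3.141, 0.003, -0.452]
force: [0.4, 0.9, -1.1]
grip_width: 0.0426
grasp_force: 30.0
```

drive_tool --deltas '[[[0,0,0],[0,0,0],0.036],[[0,0,0],[0,0,0],0.036],[[0,0,0],[0,0,0],0.036]]'

```text
t: 11.25
position: [0.3903, -0.2502, 0.1223]
tool_rot: [-3.142, -0.001, -0.448]
force: [-0.4, -0.2, -1.8]
grip_width: 0.0427
grasp_force: 30.0
```

```bash
python3 - <<'E'
from h import *
p,d=camera("scene");cv2.imwrite("pics/v6.png",cv2.resize(p[80:270,210:400,::-1],(600,600),interpolation=cv2.INTER_CUBIC))
for r in regions_of("long_roll","scene")[:2]:
    m=r["region"]&(d>0);P=deproj("scene",np.argwhere(m)[:,::-1],d[m]);print("roll",r["score"],len(P),np.median(P,0),np.percentile(P,[3,97],0))
for c in("scene","top"):
  p,d=camera(c)
  for l in("tongs","plate","long_roll","round_roll","croissant"):
    for r in spot_point(l,c)[:1]: print(c,l,round(r["score"],2),onplane(c,r["centre"],{"plate":0,"tongs":.117,"long_roll":.112}.get(l,.022)))
s=get_state();y=s["tool_rot"][2];print(s["position"],"tips",s["position"][:2]+.098*np.array([np.cos(y),np.sin(y)]),s["grasp_force"],s["grip_width"])
E
```

```text
scene tongs 0.7 [[ 0.39534446 -0.24636856  0.117     ]]
scene plate 0.94 [[ 0.48232973 -0.31068326  0.        ]]
scene round_roll 0.52 [[ 0.53022279 -0.06451086  0.022     ]]
scene croissant 0.84 [[0.49654589 0.14036716 0.022     ]]
top plate 0.86 [[ 0.48482706 -0.29679915  0.        ]]
top long_roll 0.73 [[ 0.47538676 -0.29206924  0.112     ]]
top round_roll 0.77 [[ 0.52045297 -0.05414175  0.022     ]]
top croissant 0.85 [[0.50636678 0.13289452 0.022     ]]
[ 0.38976768 -0.25117263  0.12181032] tips [ 0.47802763 -0.29376584] 29.982916116714478 0.042694269393563695
```

View pics/v6.png

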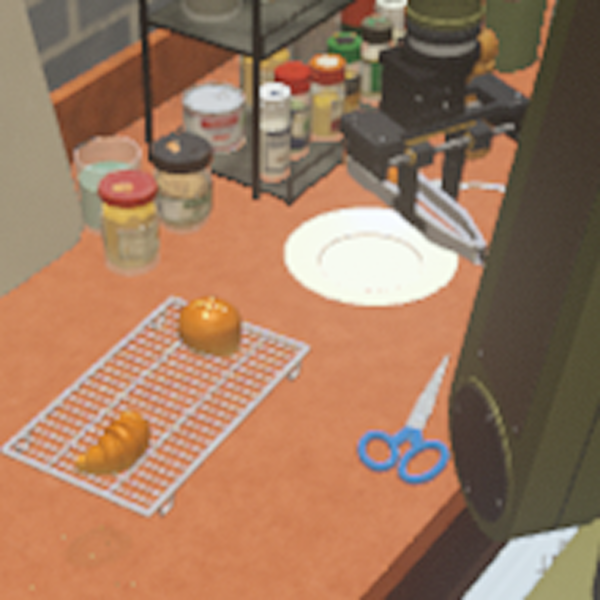

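The bun (210,325) and croissant (115,442) are in place, the plate is unmoved, and the roll sits in the tongs above it (a bit of crust shows at (393,178)). I'm handing in.

```bash
python3 -c "
from workcell import *
print(finish_job())"
```

```text
the job is handed in; nothing more can be done
None
```

The job is handed in at about 11 s of the 42 s: the tongs are still closed on the long roll, held about 10 cm above the middle of the plate, and the plate, bun and croissant look unmoved.

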